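# Tidy the cooking corner: swap salt and pepper, stand the utensils up

## Task

Tidy the cooking corner: the salt shaker and the pepper mill are back on their wooden stand the wrong way round, so swap them, each upright on the floor of the other's bay. Also stand every kitchen tool that lies about (of peeler, opener, wooden spatula and pastry brush) in the steel utensil caddy, whichever compartment,, handle down and head up. Do not tip over the salt or the pepper, and leave the cup, the jug and the tin where they are.

Things in the scene. Friction and masses are not known exactly. Their poses are not given: they have to be found in the camera images.
- cruet_stand: low wooden stand, 90 x 210 mm (its x, y) and 24 mm high, fixed to the worktop; origin at the centre of its underside, z up. Two square bays, 74 mm wide inside, one at each end of its y axis; bay floor 10 mm above the worktop, rims 14 mm above the bay floor
- bay_left (a point): centre of the floor of the stand's bay on its +y end (60 mm from the stand's middle)
- bay_right (a point): centre of the floor of the stand's bay on its -y end
- utensil_caddy: open steel caddy, fixed to the worktop, 84 x 164 mm (its x, y) and 100 mm high, walls 4 mm, inner floor 6 mm above the worktop; a wall across its middle makes two compartments, each 76 x 76 mm inside, side by side along y; origin at the centre of its underside, z up
- caddy_left (a point): centre of the open mouth of the compartment on the caddy's +y side, at rim height (100 mm above the worktop)
- caddy_right (a point): the same for the compartment on its -y side
- salt_center (a point): glass salt shaker with a grey domed top, round, 44 mm diameter up to 66 mm, then a 34 mm top, 90 mm high, 0.1 kg; this point is on its axis half-way up (45 mm above its underside), z up its axis. Starts upright in one bay
- mill_center (a point): dark wooden pepper mill, round, 160 mm high, 58 mm diameter below 115 mm and a 50 mm diameter head from 116 to 149 mm above its underside, 0.18 kg; this point is on its axis half-way up (80 mm above its underside), z up its axis. Starts upright in the other bay
- peeler_center (a point): vegetable peeler with a thick black handle and a narrow steel blade, 170 mm long, 0.08 kg, lying flat at the start; this point is at the middle of its length, 8.5 mm above the worktop as it lies; x axis along it from the handle to the head, z up as it lies; handle 24 mm wide and 17 mm high as far as 28 mm past this point, then the blade, 14 mm wide and 6 mm high. May be absent
- peeler_handle_end (a point): the end of the same tool's handle, 85 mm from that centre along -x
- opener_center (a point): opener with a thick dark blue handle and a flat steel head, 174 mm long, 0.08 kg, lying flat at the start; this point is at the middle of its length, 8.5 mm above the worktop as it lies; x axis along it from the handle to the head, z up as it lies; handle 24 mm wide and 17 mm high (20 mm near its end) as far as 29 mm past this point, then the head, 41 mm wide and 6 mm high. May be absent
- opener_handle_end (a point): the end of the same tool's handle, 87 mm from that centre along -x
- spatula_center (a point): small spatula of pale wood, 190 mm long, 0.05 kg, lying flat at the start; this point is at the middle of its length, 6.5 mm above the worktop as it lies; x axis along it from the handle to the head, z up as it lies; handle 18 mm wide and 13 mm high as far as 31 mm past this point, then the blade, 42 mm wide and 7 mm high. May be absent
- spatula_handle_end (a point): the end of the same tool's handle, 95 mm from that centre along -x
- pastry_brush_center (a point): flat pastry brush with a wooden handle, a steel collar and grey bristles, 170 mm long, 0.06 kg, lying flat at the start; this point is at the middle of its length, 7 mm above the worktop as it lies; x axis along it from the handle to the head, z up as it lies; handle 22 mm wide and 14 mm high as far as 29 mm past this point, then the collar and bristles, 36 mm wide and 14 mm high (rigid). May be absent
- pastry_brush_handle_end (a point): the end of the same tool's handle, 85 mm from that centre along -x
- blue_cup: small light blue cup, 63 x 87 mm, 51 mm high, a bystander; origin under its centre
- small_jug: small dark blue jug, 67 x 103 mm, 85 mm high, a bystander; origin under its centre
- tomato_tin: tin, 76 mm across, 58 mm high, a bystander; origin under its centre
There are look-alikes about, which are no part of the job. Of the things like the part that bears mill_center, leave any that is yellow; of the rest the larger one is meant.

How it is judged:
By the outcome, as a careful person would: the job done as asked, in the order asked, and still so for the second after the job is handed in, with the robot touching nothing.
Of peeler, opener, spatula, pastry_brush only 2 to 4 are there at a start; the rules pass over those that are not, and their reading is None.
At some moment in a run one of peeler, opener, spatula, pastry_brush may be knocked a few centimetres aside while the robot is not near it.
It also fails if it takes over 210 s, if anything falls off the work surface, if the arm or the gripper's body presses on something with over 40 N, if the wrist force passes 120 N, or if a joint passes its speed limit or range.

## Robot

A 7-joint arm with a two-finger parallel gripper is mounted at the origin on a cart in front of the work surface, level with it; the furniture and walls round the work are solid. World frame = base frame: x ahead of the robot, y to its left, z up, the work surface at z = 0. Lengths are in m, angles in rad, forces in N, time in s.
With the tool pointing down it reaches from about 0.4 to 0.875 m from the base axis. Payload 19.3 kg.
Tool frame: the origin (TCP) lies at the very end of the fingers, on their centre line; the grasp point (between the pads) lies 19 mm behind it; z points along the fingers, y is the direction in which the jaws open and shut (so a half turn about z gives the same grasp; the last joint's range is limited). The gripper opens to 85 mm and grips with 20 to 120 N. Pads are 22 mm wide; open, the fingers measure 114 mm over their backs; the gripper's body (76 mm by 85 mm) begins 54 mm behind the grasp point. The pads swing forward as they close: fully open they stand 13 mm farther back than shut.
Start: joints at [1.213, 0.521, -0.036, 1.599, 0.021, 1.021, -0.113], TCP at [0.177, -0.599, 0.231] pointing down, gripper open.
Joint ranges: [-2.91, 2.91], [-0.3, 2.13], [-1.5, 1.42], [0.17, 2.43], [-1.26, 4.41], [0.16, 1.93], [-2.52, 2.52]. Speed limits (rad/s): [1.89, 1.89, 2.39, 2.39, 3.01, 3.01, 3.01].

## Interface

Orientations are given as [roll, pitch, yaw] about the fixed x, y, z axes, in that order (R = Rz(yaw) Ry(pitch) Rx(roll)).
In Python, from workcell import bot, grab_frame, calibration, workorder gives the robot as it stands.
- The arm moves only by the tool move_arm, never from a script. Its arguments are lists of equal length, an entry for each row: "jaw": the closure in counts, from 0 (fully open) to 255 (shut); "dp": the shift along the tool's x, y, z in units of 800 mm (1.0 is 800 mm), a list of three; "rotation": the turn, a rotation vector about the tool's x, y, z in units of pi rad (1.0 is pi rad), a list of three. In form: {"jaw": [jaw, ...], "dp": [[dx, dy, dz], ...], "rotation": [[rx, ry, rz], ...]}. A call has 1 to 10 rows; each row shifts and turns the commanded pose from where the row before left it, along the tool's axes as they then stand; what a row does not reach is not made up. A row lasts 1/8 s, in which the tool goes at most 62.5 mm and 10.7 degrees, less where a joint would pass 70% of its speed; a pose out of reach is approached as far as the arm can. A call with a number of a shift or a turn outside -1 to 1 is refused whole. A call with a gripper value outside its range is refused whole. The fingers move at their own pace and stop on an object; "squeeze" is the grip in N (left out, the last holds). Time passes only in rows, so rows that do not move let the fingers close. It gives the time, the measured TCP pose, the force and the opening at its end, in the units of the state.
- bot.observe(): the state, without advancing time (a new reading comes with each control period).
- grab_frame(name): name is "scene" or "top" or "wrist"; returns the picture (420x560x3 uint8, blue, green, red); there is no depth.
- calibration(name): a dict with "camera_matrix" (3x3 intrinsics, pixels), "T" (4x4, takes a point from camera to world coordinates). Camera axes: x right, y down, z forward; pixel columns grow to the right and rows downward; lengths in m; the calibration is good to about 2 mm. A picture is of the moment at which its call begins: read the wrist's pose just before it. calibration takes no time and is no camera call; for the wrist camera it gives the pose at the moment of the call.
- workorder.job_done(): hands the job in, once; it reports no verdict.
The state is a dict: "clock": time; "qpos": joint angles; "qd": joint speeds; "joint_efforts": joint torques, N m; "position": TCP position; "tool_rot": TCP orientation; "force": force on the tool from outside, world axes, zero at the start; "moment": the same for the moment, N m; "grip_width": finger opening in m.
Only numpy, scipy, OpenCV 4.12 (cv2) and the standard library are available. Lean on these libraries where they do the work, as an engineer would, in place of code of your own. Each camera call takes 0.05 s, during which the arm holds its last target. There are 200 camera calls.

## Working session

There is one attempt and no reset: what is moved stays moved. The work goes in short steps, Python scripts to look and compute and a tool call to move; the robot and the scene stay as the last step left them, time stands still between calls to the robot, and variables do not carry over. Pictures are saved under pics/ and viewed, about 12 in all and at most 16, crops included, and the job is handed in when it is done.

Besides the shell and the picture viewer there is one more tool, called after "Request:" as name(argument=value, ...) on one line, values as JSON. move_arm: Moves the arm, as the interface text tells. Shifts and turns lie within -1 to 1; 1 stands for 800 mm of shift or pi rad of turn. Its arguments: {"type":"object","properties":{"jaw":{"type":"array","items":{"type":"number"}},"dp":{"type":"array","items":{"type":"array","items":{"type":"number","minimum":-1,"maximum":1}}},"rotation":{"type":"array","items":{"type":"array","items":{"type":"number","minimum":-1,"maximum":1}}},"squeeze":{"type":"number"}},"required":["jaw","dp","rotation"]}

```bash
ls; mkdir -p pics; python3 - <<'E'
from workcell import bot, grab_frame, calibration
import cv2, numpy as np
np.set_printoptions(precision=3,suppress=True)
s=bot.observe(); print(s)
for n in ("scene","top"):
    im=grab_frame(n); cv2.imwrite(f"pics/{n}0.png",im); c=calibration(n); print(n,np.array(c["camera_matrix"]),np.array(c["T"]))
E
```

```text
pics
{'clock': 0.0, 'qpos': array([ 1.213,  0.522, -0.036,  1.6  ,  0.021,  1.021, -0.113]), 'qd': array([-0.   ,  0.   , -0.   , -0.001,  0.   , -0.001, -0.001]), 'joint_efforts': array([ -0.001, -92.708,   1.979, -36.992,   0.018,   0.008,   0.   ]), 'position': array([ 0.177, -0.599,  0.231]), 'tool_rot': array([-3.14 ,  0.   ,  0.288]), 'force': array([ 0.204, -0.822, -0.03 ]), 'moment': array([-0.008,  0.007,  0.056]), 'grip_width': 0.08538065911881222}
scene [[509.911   0.    282.835]
 [  0.    509.911 210.672]
 [  0.      0.      1.   ]] [[ 0.684 -0.365  0.632 -0.481]
 [-0.73  -0.343  0.592 -0.921]
 [ 0.001 -0.866 -0.5    0.865]
 [ 0.     0.     0.     1.   ]]
top [[394.642   0.    277.347]
 [  0.    394.642 213.23 ]
 [  0.      0.      1.   ]] [[ 0.404 -0.771  0.493 -0.117]
 [-0.915 -0.338  0.221 -0.293]
 [-0.004 -0.54  -0.841  1.168]
 [ 0.     0.     0.     1.   ]]
```

View pics/top0.png

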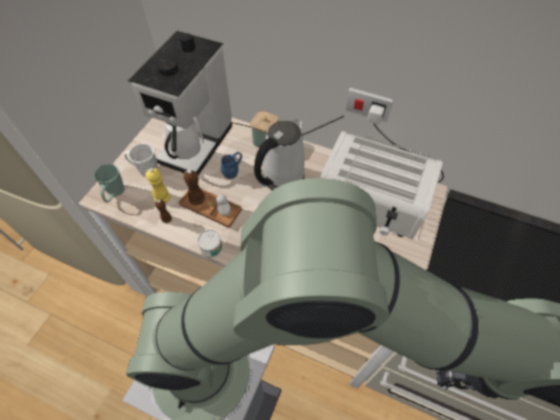

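View pics/scene0.png

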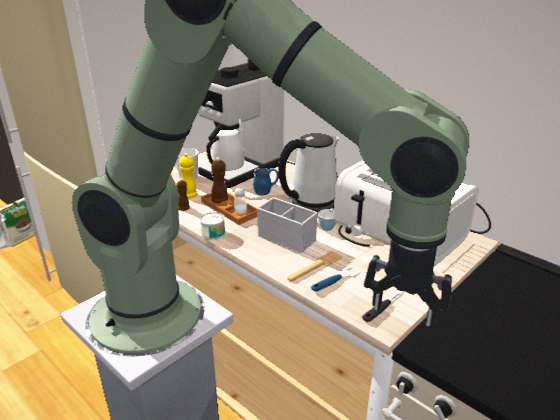

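```bash
cat > h.py <<'E'
import cv2, numpy as np
from workcell import bot, grab_frame, calibration
from scipy.spatial.transform import Rotation as R
np.set_printoptions(precision=4,suppress=True)
def cal(n):
    c=calibration(n); return np.array(c["camera_matrix"]),np.array(c["T"])
def ray(n,px,z=0,c=None):
    K,T=c or cal(n); d=T[:3,:3]@np.linalg.inv(K)@[px[0],px[1],1]; o=T[:3,3]
    return o+d*(z-o[2])/d[2]
def proj(n,p,c=None):
    K,T=c or cal(n); q=T[:3,:3].T@(np.array(p)-T[:3,3]); q=K@q; return q[:2]/q[2]
def two(n1,p1,n2,p2):
    A=[];b=[]
    for n,p in((n1,p1),(n2,p2)):
        K,T=cal(n); d=T[:3,:3]@np.linalg.inv(K)@[p[0],p[1],1]; d/=np.linalg.norm(d)
        P=np.eye(3)-np.outer(d,d); A.append(P); b.append(P@T[:3,3])
    return np.linalg.lstsq(np.vstack(A),np.hstack(b),rcond=None)[0]
def crop(im,x0,y0,x1,y1,f,fn):
    cv2.imwrite(fn,cv2.resize(im[y0:y1,x0:x1],None,fx=f,fy=f,interpolation=cv2.INTER_CUBIC))
def rel(p,rpy=None):
    """dp (units of 800mm) and rotvec (units of pi) in tool frame from present pose to target"""
    s=bot.observe(); Rc=R.from_euler('xyz',s["tool_rot"])
    d=Rc.inv().apply(np.array(p)-s["position"])/.8
    r=(Rc.inv()*R.from_euler('xyz',rpy)).as_rotvec()/np.pi if rpy is not None else np.zeros(3)
    print("dp",d,"rot",r); return d,r
E
python3 - <<'E'
from h import *
s=cv2.imread("pics/scene0.png"); t=cv2.imread("pics/top0.png")
a=cv2.resize(s[140:330,160:460],None,fx=2.6,fy=2.6,interpolation=cv2.INTER_CUBIC)
cv2.imwrite("pics/a.png",a)
for p in [(289,277),(340,253),(313,288),(357,268),(366,318),(400,292),(212,235),(327,225),(262,190),(388,350),(490,240)]: print(p,ray("scene",p))
for p in [(195,205),(223,212),(182,208),(235,222),(241,207),(195,183)]: print("top",p,ray("top",p,.02))
E
```

```text
(289, 277) [ 0.3555 -0.1614  0.    ]
(340, 253) [ 0.5445 -0.1932  0.    ]
(313, 288) [ 0.3641 -0.241   0.    ]
(357, 268) [ 0.5183 -0.274   0.    ]
(366, 318) [ 0.364  -0.4134  0.    ]
(400, 292) [ 0.5095 -0.4206 -0.    ]
(212, 235) [0.3485 0.1595 0.    ]
(327, 225) [ 0.6417 -0.0656  0.    ]
(262, 190) [0.6694 0.2602 0.    ]
(388, 350) [ 0.3094 -0.5131  0.    ]
(490, 240) [ 0.9171 -0.4878  0.    ]
top (195, 205) [0.4707 0.2872 0.02  ]
top (223, 212) [0.4843 0.1834 0.02  ]
top (182, 208) [0.4415 0.3224 0.02  ]
top (235, 222) [0.4648 0.1267 0.02  ]
top (241, 207) [0.528  0.1356 0.02  ]
top (195, 183) [0.5546 0.3361 0.02  ]
```

View pics/a.png

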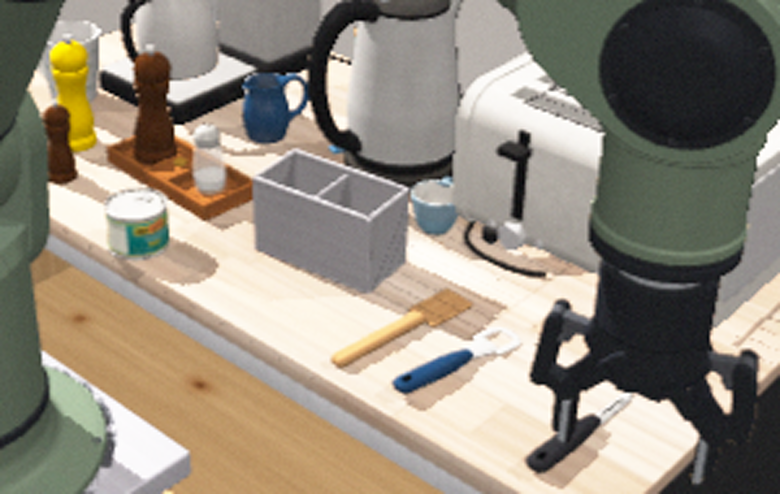

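```bash
python3 - <<'E'
from h import *
for p in [(258,209),(275,198),(318,211),(302,223)]: print(ray("scene",p,.1))
print(cal("wrist")[1]); K=cal("wrist")[0]; print(K)
rel([.42,-.30,.40],[np.pi,0,0])
rel([.46,.2,.40],[np.pi,0,0])
E
```

```text
[0.4413 0.0451 0.1   ]
[0.5263 0.0557 0.1   ]
[ 0.5559 -0.0945  0.1   ]
[ 0.4712 -0.1051  0.1   ]
[[ 0.2825 -0.9238 -0.2584  0.2427]
 [-0.9593 -0.2728 -0.0735 -0.5796]
 [-0.0026  0.2687 -0.9632  0.3729]
 [ 0.      0.      0.      1.    ]]
[[353.5227   0.     281.6209]
 [  0.     353.5227 204.9488]
 [  0.       0.       1.    ]]
dp [ 0.397  -0.2725 -0.2113] rot [-0.0003  0.0001  0.0916]
dp [ 0.6223 -0.8576 -0.2107] rot [-0.0003  0.0001  0.0916]
```

Request:
move_arm(jaw=[0,0,0,0,0,0,0,0,0,0], dp=[[0,0,-0.07],[0,0,-0.07],[0,0,-0.07],[0.0434,-0.0534,0],[0.0434,-0.0534,0],[0.0434,-0.0534,0],[0.0434,-0.0534,0],[0.0434,-0.0534,0],[0.0434,-0.0534,0],[0.0434,-0.0534,0]], rotation=[[0,0,0.0458],[0,0,0.0458],[0,0,0],[0,0,0],[0,0,0],[0,0,0],[0,0,0],[0,0,0],[0,0,0],[0,0,0]])

```text
clock: 1.35
position: [0.4212, -0.2987, 0.3992]
tool_rot: [-3.142, 0.0, -0.0]
force: [-0.4, 0.4, 0.3]
grip_width: 0.0857
```

```bash
python3 - <<'E'
from h import *
s=bot.observe(); print(s["position"],s["tool_rot"],s["qpos"],s["force"])
c=cal("wrist"); im=grab_frame("wrist"); np.savez("w1",K=c[0],T=c[1]); cv2.imwrite("pics/w1.png",im)
print(c[1])
E
```

```text
[ 0.4212 -0.2987  0.3992] [-3.1416  0.0002 -0.    ] [ 0.6308  0.209  -0.1576  1.6295  0.0338  1.306  -1.1032] [-0.4384  0.3767  0.2808]
[[-0.0015 -0.9631 -0.2692  0.4894]
 [-1.      0.0011  0.0017 -0.2984]
 [-0.0013  0.2692 -0.9631  0.5414]
 [ 0.      0.      0.      1.    ]]
```

View pics/w1.png

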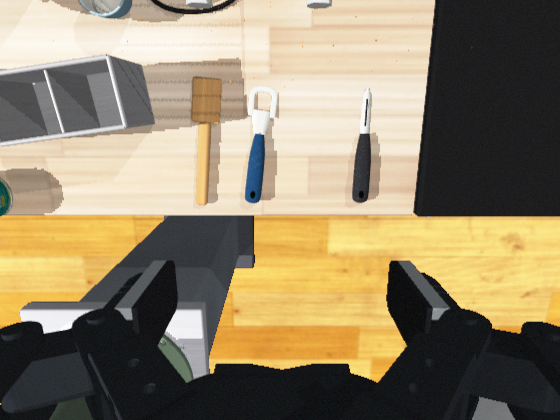

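Request:
move_arm(jaw=[0,0,0,0,0,0,0,0,0,0], dp=[[0,-0.07,0],[0,-0.07,0],[0,-0.07,0],[0,-0.07,0],[0,-0.07,0],[0,-0.07,0],[0,-0.07,0],[0,-0.07,0],[0,-0.07,0],[0,0,0]], rotation=[[0,0,0],[0,0,0],[0,0,0],[0,0,0],[0,0,0],[0,0,0],[0,0,0],[0,0,0],[0,0,0],[0,0,0]])

```text
clock: 2.65
position: [0.4194, 0.2073, 0.3989]
tool_rot: [-3.14, 0.001, 0.006]
force: [-0.1, -0.4, -0.9]
grip_width: 0.0856
```

```bash
python3 - <<'E'
from h import *
s=bot.observe(); print(s["position"],s["tool_rot"],s["qpos"],s["force"])
c=cal("wrist"); im=grab_frame("wrist"); np.savez("w2",K=c[0],T=c[1]); cv2.imwrite("pics/w2.png",im)
cv2.imwrite("pics/top1.png",grab_frame("top")); cv2.imwrite("pics/scene1.png",grab_frame("scene"))
w=np.load("w1.npz"); c=(w["K"],w["T"])
for n,p,z in [("spatH",(202,203),.0065),("spatT",(207,77),.0065),("openH",(254,201),.0085),("openT",(264,89),.0085),("peelH",(361,201),.0085),("peelT",(367,90),.0085)]: print(n,ray("wrist",p,z,c))
E
```

```text
[0.4194 0.2073 0.3989] [-3.1403  0.0012  0.0057] [-0.0298  0.1552 -0.6328  1.7195  0.0932  1.2979 -2.2472] [-0.0717 -0.3644 -0.9424]
spatH [ 0.3432 -0.1726  0.0065]
spatT [ 0.5296 -0.1913  0.0065]
openH [ 0.3469 -0.2544  0.0085]
openT [ 0.5131 -0.2725  0.0085]
peelH [ 0.3467 -0.4213  0.0085]
peelT [ 0.5115 -0.4202  0.0085]
```

View pics/w2.png

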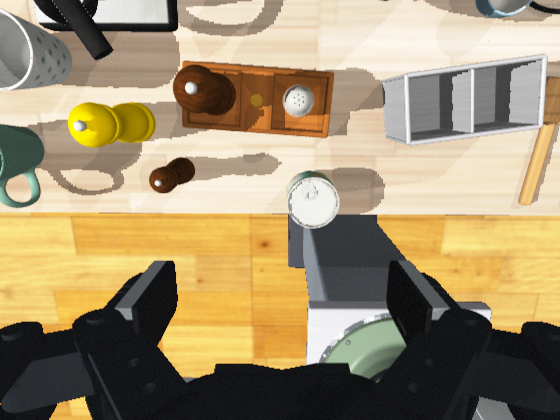

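```bash
python3 - <<'E'
from h import *
w=np.load("w2.npz"); c=(w["K"],w["T"])
r=lambda p,z: ray("wrist",p,z,c)
cs=np.array([r(p,.024) for p in [(183,62),(333,72),(327,137),(181,126)]]); print(cs,cs.mean(0))
im=cv2.imread("pics/w2.png"); hsv=cv2.cvtColor(im,cv2.COLOR_BGR2HSV)
m=cv2.inRange(hsv,(3,110,90),(14,255,255)); 
n,l,st,ce=cv2.connectedComponentsWithStats(m); i=1+st[1:,4].argmax(); print(st[i])
pts=np.argwhere(l==i)[:,::-1].astype(np.float32); rc=cv2.minAreaRect(pts); print(rc); b=cv2.boxPoints(rc); b3=np.array([r(p,.024) for p in b]); print(b3,b3.mean(0))
print("mill",r((192,89),.168),"head",r((197,90),.142),"salt",r((298,99),.099))
print("yellow base",r((140,122),.06),"knob",r((80,126),.168),"smallmill",r((183,168),.04),"tin top",r((315,204),.058))
print("temp",r((350,165),0), "caddy", [r(p,.1) for p in [(385,80),(545,56),(548,122),(408,143)]])
E
```

```text
[[0.5447 0.344  0.024 ]
 [0.5327 0.1387 0.024 ]
 [0.4447 0.1435 0.024 ]
 [0.4593 0.3529 0.024 ]] [0.4954 0.2448 0.024 ]
[ 173   61  161   77 7065]
((251.72781372070312, 98.60372924804688), (159.4850616455078, 66.45279693603516), 4.253836631774902)
[[0.4595 0.369  0.024 ]
 [0.5478 0.3551 0.024 ]
 [0.5335 0.1378 0.024 ]
 [0.4438 0.1409 0.024 ]] [0.4962 0.2507 0.024 ]
mill [0.5036 0.2988 0.168 ] head [0.5037 0.2998 0.142 ] salt [0.4957 0.1893 0.099 ]
yellow base [0.4662 0.3969 0.06  ] knob [0.4668 0.4169 0.168 ] smallmill [0.4014 0.3498 0.04  ] tin top [0.3539 0.1611 0.058 ]
temp [0.4004 0.1035 0.    ] caddy [array([0.5175, 0.0873, 0.1   ]), array([ 0.5445, -0.0955,  0.1   ]), array([ 0.4702, -0.1144,  0.1   ]), array([0.4442, 0.0528, 0.1   ])]
```

Request:
move_arm(jaw=[0,0,0,0,0,0,0,0,0,0], dp=[[0,0,0.0208],[0,0,0.0208],[0,0,0.0208],[0,0,0.0208],[0,0,0.0208],[0,0,0.0208],[0,0,0.0208],[0,0,0.0208],[0,0,0.0208],[-0.0229,0.07,0]], rotation=[[0,0,-0.0555],[0,0,-0.0555],[0,0,-0.0555],[0,0,-0.0555],[0,0,-0.0555],[0,0,-0.0555],[0,0,-0.0555],[0,0,-0.0555],[0,0,-0.0555],[0,0,0]])

```text
clock: 4.05
position: [0.4752, 0.1847, 0.2493]
tool_rot: [-3.141, 0.001, 1.575]
force: [1.4, -0.5, 1.9]
grip_width: 0.0854
```

Request:
move_arm(jaw=[0,0], dp=[[0,0.0254,0],[0,0,0]], rotation=[[0,0,0],[0,0,0]])

```text
clock: 4.3
position: [0.4978, 0.1836, 0.2491]
tool_rot: [-3.141, 0.0, 1.566]
force: [0.4, -0.3, 0.3]
grip_width: 0.0857
```

```bash
python3 - <<'E'
from h import *
s=bot.observe(); print(s["position"],s["tool_rot"],s["qpos"],s["force"])
c=cal("wrist"); im=grab_frame("wrist"); np.savez("w3",K=c[0],T=c[1]); cv2.imwrite("pics/w3.png",im)
E
```

```text
[0.4978 0.1836 0.2491] [-3.141   0.0002  1.566 ] [ 0.1254  0.4462 -0.7942  1.7987  0.3626  1.0496 -0.809 ] [ 0.4376 -0.2694  0.276 ]
```

View pics/w3.png

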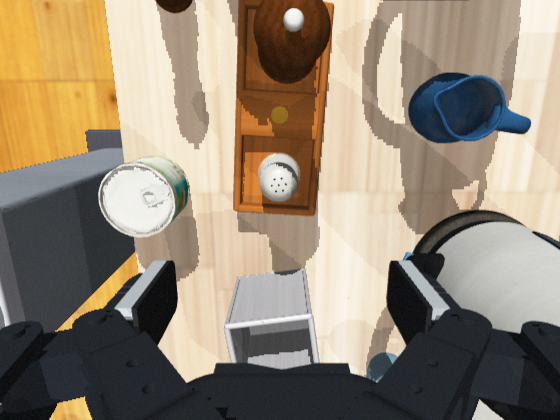

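```bash
python3 - <<'E'
from h import *
w=np.load("w3.npz"); c=(w["K"],w["T"])
r=lambda p,z: ray("wrist",p,z,c)
print("salt",r((279,180),.099),"mill knob",r((293,19),.168),"bay floor far edge",r((313,136),.024),r((312,206),.024),r((244,136),.024),r((241,206),.024))
print("salt base front",r((280,156),.062),"stand corners",[r(p,.024) for p in [(318,214),(234,210),(242,2),(333,3)]],"tin",r((143,201),.058),"smallmill",r((174,0),.06))
E
```

```text
salt [0.4955 0.1926 0.099 ] mill knob [0.505  0.3003 0.168 ] bay floor far edge [0.5298 0.223  0.024 ] [0.5301 0.1487 0.024 ] [0.4593 0.2235 0.024 ] [0.4535 0.1491 0.024 ]
salt base front [0.4962 0.2079 0.062 ] stand corners [array([0.5367, 0.1397, 0.024 ]), array([0.4457, 0.1447, 0.024 ]), array([0.4616, 0.3462, 0.024 ]), array([0.5463, 0.3448, 0.024 ])] tin [0.3622 0.1643 0.058 ] smallmill [0.4083 0.3388 0.06  ]
```

Request:
move_arm(jaw=[0,0,0,0,0,0,255,255,255,255], dp=[[0.0092,-0.0025,0],[0,0,0.065],[0,0,0.065],[0,0,0.065],[0,0,0.065],[0,0,0],[0,0,0],[0,0,0],[0,0,0],[0,0,0]], rotation=[[0,0,0],[0,0,0],[0,0,0],[0,0,0],[0,0,0],[0,0,0],[0,0,0],[0,0,0],[0,0,0],[0,0,0]], squeeze=40)

```text
clock: 5.6
position: [0.4957, 0.1929, 0.0435]
tool_rot: [3.139, -0.0, 1.569]
force: [-3.9, -2.0, 19.7]
grip_width: 0.0383
```

Request:
move_arm(jaw=[255,255,255,255], dp=[[0,0,0],[0,0,0],[0,0,0],[0,0,-0.025]], rotation=[[0,0,0],[0,0,0],[0,0,0],[0,0,0]])

```text
clock: 6.1
position: [0.4945, 0.1925, 0.0623]
tool_rot: [-3.141, 0.0, 1.569]
force: [-0.9, -0.0, -1.0]
grip_width: 0.038
```

Request:
move_arm(jaw=[255,255,255,255,255,255], dp=[[0,0,-0.06],[0,0,-0.025],[0.026,-0.0437,0],[0.026,-0.0437,0],[0.026,-0.0437,0],[0,0,0]], rotation=[[0,0,0],[0,0,0],[0,0,0],[0,0,0],[0,0,0],[0,0,0]])

```text
clock: 6.85
position: [0.3881, 0.2565, 0.1304]
tool_rot: [3.141, -0.0, 1.573]
force: [-0.4, 0.6, -1.9]
grip_width: 0.0385
```

```bash
python3 - <<'E'
from h import *
s=bot.observe(); print(s["position"],s["tool_rot"],s["force"])
im=grab_frame("scene"); u=proj("scene",s["position"]).astype(int); print(u)
t=grab_frame("top"); v=proj("top",s["position"]).astype(int); print(v)
A=cv2.resize(im[u[1]-60:u[1]+60,u[0]-50:u[0]+50],None,fx=4,fy=4,interpolation=2)
B=cv2.resize(t[v[1]-60:v[1]+60,v[0]-50:v[0]+50],None,fx=4,fy=4,interpolation=2)
cv2.imwrite("pics/g1.png",np.hstack([A,B]))
E
```

```text
[0.3881 0.2565 0.1304] [ 3.1411 -0.0003  1.5731] [-0.3833  0.6347 -1.923 ]
[198 184]
[183 208]
```

View pics/g1.png

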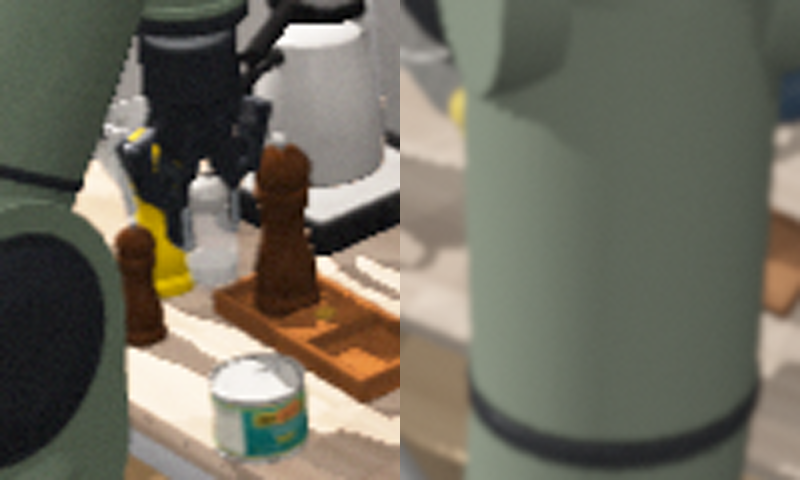

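Request:
move_arm(jaw=[255,255,255,255], dp=[[0,0,0.06],[0,0,0.04],[0,0,0.014],[0,0,0]], rotation=[[0,0,0],[0,0,0],[0,0,0],[0,0,0]])

```text
clock: 7.45
position: [0.3902, 0.2551, 0.0384]
tool_rot: [-3.141, 0.0, 1.569]
force: [-0.3, 0.5, -1.2]
grip_width: 0.0379
```

Request:
move_arm(jaw=[255,255], dp=[[0,0,0.004],[0,0,0]], rotation=[[0,0,0],[0,0,0]])

```text
clock: 7.7
position: [0.3904, 0.2553, 0.0358]
tool_rot: [3.141, -0.0, 1.569]
force: [0.2, 0.1, -0.9]
grip_width: 0.0381
```

Request:
move_arm(jaw=[255,255,255,255], dp=[[0,0,0.003],[0,0,0],[0,0,0.002],[0,0,0]], rotation=[[0,0,0],[0,0,0],[0,0,0],[0,0,0]])

```text
clock: 8.2
position: [0.3906, 0.2557, 0.033]
tool_rot: [3.139, -0.0, 1.569]
force: [-9.6, -6.7, 54.1]
grip_width: 0.0382
```

Request:
move_arm(jaw=[255,0,0,0,0,0,0,0,0,0], dp=[[0,0,-0.0015],[0,0,0],[0,0,0],[0,0,0],[0,0,-0.03],[0,0,-0.07],[0,0,-0.07],[0,0,-0.07],[0.0275,0.0715,0],[0.0275,0.0715,0]], rotation=[[0,0,0],[0,0,0],[0,0,0],[0,0,0],[0,0,0],[0,0,0],[0,0,0],[0,0,0],[0,0,0],[0,0,0]])

```text
clock: 9.45
position: [0.5067, 0.299, 0.2257]
tool_rot: [3.139, 0.0, 1.568]
force: [0.1, -0.1, 0.7]
grip_width: 0.0852
```

```bash
python3 - <<'E'
from h import *
s=bot.observe(); print(s["position"],s["tool_rot"],s["qpos"],s["force"])
rel([.505,.2995,.123],[np.pi,0,1.571])
c=cal("wrist"); im=grab_frame("wrist"); np.savez("w4",K=c[0],T=c[1]); cv2.imwrite("pics/w4.png",im)
E
```

```text
[0.5067 0.299  0.2257] [3.1387 0.0001 1.5681] [-0.1052  0.5673 -0.775   1.6803  0.444   1.0757 -1.0196] [ 0.145  -0.1058  0.6638]
dp [ 0.0006 -0.0025  0.1284] rot [ 0.0009  0.     -0.0009]
```

View pics/w4.png

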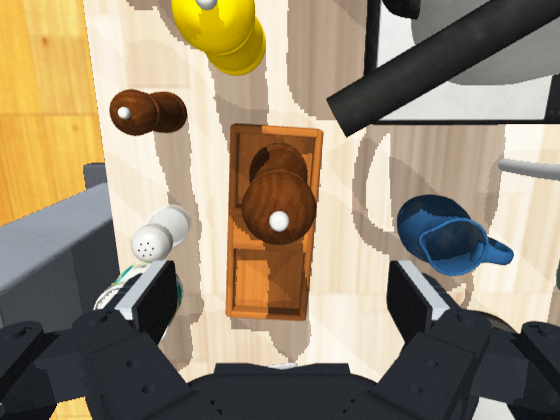

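```bash
python3 - <<'E'
from h import *
w=np.load("w4.npz"); c=(w["K"],w["T"])
r=lambda p,z: ray("wrist",p,z,c)
print("knob",r((279,221),.168),"salt",r((151,243),.09),"handle",r((340,120),.1),r((340,120),.2))
print("headL/R",r((243,205),.135),r((316,205),.135))
print("stand",[r(p,.024) for p in [(231,125),(322,130),(307,320),(227,316)]])
print("bayR",[r(p,.024) for p in [(237,246),(305,249),(300,312),(233,308)]])
E
```

```text
knob [0.5053 0.3019 0.168 ] salt [0.3971 0.2575 0.09  ] handle [0.5503 0.3578 0.1   ] [0.5341 0.3613 0.2   ]
headL/R [0.4806 0.3027 0.135 ] [0.5305 0.3025 0.135 ]
stand [array([0.4593, 0.3509, 0.024 ]), array([0.5459, 0.3459, 0.024 ]), array([0.5347, 0.1394, 0.024 ]), array([0.4462, 0.1449, 0.024 ])]
bayR [array([0.4603, 0.2277, 0.024 ]), array([0.5313, 0.224 , 0.024 ]), array([0.5268, 0.1495, 0.024 ]), array([0.4532, 0.1548, 0.024 ])]
```

Request:
move_arm(jaw=[0,0,0,255,255,255,255,255,255,255], dp=[[0.0015,-0.0022,0.06],[0,0,0.0684],[0,0,0],[0,0,0],[0,0,0],[0,0,0],[0,0,0],[0,0,0],[0,0,0],[0,0,-0.015]], rotation=[[0,0,0],[0,0,0],[0,0,0],[0,0,0],[0,0,0],[0,0,0],[0,0,0],[0,0,0],[0,0,0],[0,0,0]], squeeze=50)

```text
clock: 10.75
position: [0.5028, 0.3002, 0.1348]
tool_rot: [3.141, -0.0, 1.569]
force: [0.1, -0.3, -2.7]
grip_width: 0.0462
```

Request:
move_arm(jaw=[255,255,255,255,255,255,255], dp=[[0,0,-0.06],[-0.0478,-0.0042,0],[-0.0478,-0.0042,0],[-0.0478,-0.0042,0],[0,0,0.02],[0,0,0.02],[0,0,0]], rotation=[[0,0,0],[0,0,0],[0,0,0],[0,0,0],[0,0,0],[0,0,0],[0,0,0]])

```text
clock: 11.62
position: [0.4917, 0.1863, 0.1487]
tool_rot: [-3.14, 0.0, 1.571]
force: [0.7, 0.2, -1.1]
grip_width: 0.0462
```

```bash
python3 - <<'E'
from h import *
s=bot.observe(); print(s["position"],s["tool_rot"],s["force"]); rel([.4927,.1855,.1245],[np.pi,0,1.571])
E
```

```text
[0.4917 0.1863 0.1487] [-3.1399  0.0001  1.5706] [ 0.6832  0.153  -1.1136]
dp [-0.001   0.0013  0.0303] rot [-0.0006  0.     -0.0001]
```

Request:
move_arm(jaw=[255,255,255,255,255,255], dp=[[-0.001,0.0013,0.015],[0,0,0.011],[0,0,0],[0,0,0.003],[0,0,0.0015],[0,0,0]], rotation=[[0,0,0],[0,0,0],[0,0,0],[0,0,0],[0,0,0],[0,0,0]])

```text
clock: 12.38
position: [0.4935, 0.1848, 0.1253]
tool_rot: [3.141, -0.0, 1.569]
force: [0.5, 0.2, -2.0]
grip_width: 0.0459
```

Request:
move_arm(jaw=[255,255,255,255,255], dp=[[0,0,0.002],[0,0,0],[0,0,0.0015],[0,0,0],[0,0,0]], rotation=[[0,0,0],[0,0,0],[0,0,0],[0,0,0],[0,0,0]])

```text
clock: 13.0
position: [0.4944, 0.1854, 0.124]
tool_rot: [3.139, -0.001, 1.569]
force: [-2.7, -2.8, 28.3]
grip_width: 0.0462
```

Request:
move_arm(jaw=[255,0,0,0,0,0,0,0,0,0], dp=[[0,0,-0.001],[0,0,0],[0,0,0],[0,0,0],[0,0,-0.065],[0,0,-0.065],[0.0296,-0.0418,0],[0.0296,-0.0418,0],[0.0296,-0.0418,0],[0,0,0.03]], rotation=[[0,0,0],[0,0,0],[0,0,0],[0,0,0],[0,0,0],[0,0,0],[0,0,0],[0,0,0],[0,0,0],[0,0,0]])

```text
clock: 14.25
position: [0.3919, 0.258, 0.2043]
tool_rot: [3.139, -0.001, 1.573]
force: [1.7, -0.4, -1.3]
grip_width: 0.0854
```

```bash
python3 - <<'E'
from h import *
s=bot.observe(); print(s["position"],s["tool_rot"],s["qpos"],s["force"])
c=cal("wrist"); im=grab_frame("wrist"); np.savez("w5",K=c[0],T=c[1]); cv2.imwrite("pics/w5.png",im)
E
```

```text
[0.3919 0.258  0.2043] [ 3.1389 -0.0015  1.5727] [-0.0418  0.4155 -0.8479  1.997   0.3988  0.8977 -1.0995] [ 1.6522 -0.3953 -1.3342]
```

View pics/w5.png

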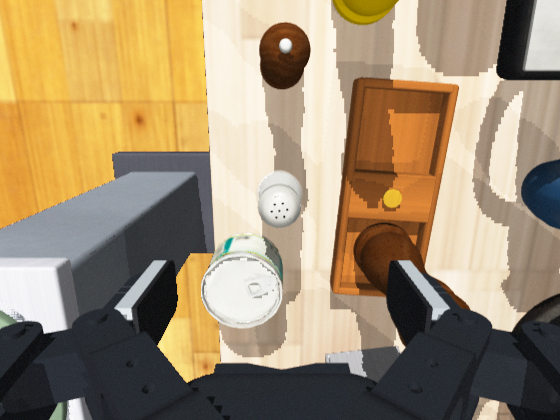

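```bash
python3 - <<'E'
from h import *
w=np.load("w5.npz"); c=(w["K"],w["T"])
r=lambda p,z: ray("wrist",p,z,c)
S=r((279,204),.089); print("salt",S, "bayL", [r(p,.024) for p in [(362,86),(449,91),(434,180),(354,174)]])
print("mill base",r((391,252),.06)); rel([.3925,S[1],.0355],[np.pi,0,1.571])
E
```

```text
salt [0.3903 0.2558 0.089 ] bayL [array([0.462 , 0.3441, 0.024 ]), array([0.5379, 0.34  , 0.024 ]), array([0.5339, 0.2612, 0.024 ]), array([0.4593, 0.2669, 0.024 ])]
mill base [0.4878 0.2045 0.06  ]
dp [-0.0001  0.001   0.2068] rot [-0.0003  0.0003  0.    ]
```

Request:
move_arm(jaw=[0,0,0,0,255,255,255,255,255,255], dp=[[-0.0015,-0.001,0.07],[0,0,0.07],[0,0,0.0655],[0,0,0],[0,0,0],[0,0,0],[0,0,0],[0,0,0],[0,0,0],[0,0,0]], rotation=[[0,0,0],[0,0,0],[0,0,0],[0,0,0],[0,0,0],[0,0,0],[0,0,0],[0,0,0],[0,0,0],[0,0,0]], squeeze=40)

```text
clock: 15.55
position: [0.3933, 0.2552, 0.0404]
tool_rot: [3.139, -0.001, 1.569]
force: [-2.1, -1.5, 18.0]
grip_width: 0.0368
```

```bash
python3 - <<'E'
from h import *
s=bot.observe(); print(s["position"],s["force"],s["grip_width"]); rel([.4998,.3045,.13],[np.pi,0,1.571])
E
```

```text
[0.3933 0.2552 0.0404] [-2.1295 -1.4648 17.9666] 0.036773509324298036
dp [ 0.062   0.1332 -0.1116] rot [ 0.0008 -0.0003 -0.0007]
```

Request:
move_arm(jaw=[255,255,255,255,255,255,255,255], dp=[[0,0,-0.05],[0,0,-0.0625],[0.0305,0.066,0],[0.0305,0.066,0],[0,0,0],[0,0,0.05],[0,0,0.0375],[0,0,0]], rotation=[[0,0,0],[0,0,0],[0,0,0],[0,0,0],[0,0,0],[0,0,0],[0,0,0],[0,0,0]])

```text
clock: 16.55
position: [0.4969, 0.3026, 0.058]
tool_rot: [-3.139, 0.001, 1.57]
force: [0.1, 0.2, -0.7]
grip_width: 0.0364
```

Request:
move_arm(jaw=[255,255,255,255], dp=[[0,0,0.007],[0,0,0],[0,0,0.002],[0,0,0]], rotation=[[0,0,0],[0,0,0],[0,0,0],[0,0,0]])

```text
clock: 17.05
position: [0.4983, 0.3034, 0.0519]
tool_rot: [3.141, -0.0, 1.569]
force: [0.3, 0.3, -0.8]
grip_width: 0.0364
```

Request:
move_arm(jaw=[255,255,255,255,255], dp=[[0,0,0.002],[0,0,0],[0,0,0.0012],[0,0,0],[0,0,0]], rotation=[[0,0,0],[0,0,0],[0,0,0],[0,0,0],[0,0,0]])

```text
clock: 17.68
position: [0.4984, 0.304, 0.0504]
tool_rot: [3.14, -0.001, 1.569]
force: [-5.0, -2.7, 23.5]
grip_width: 0.0363
```

Request:
move_arm(jaw=[255,0,0,0,0,0,0,0], dp=[[0,0,-0.001],[0,0,0],[0,0,0],[0,0,0],[0,0,-0.06],[0,0,-0.07],[0,0,-0.07],[0,0,-0.07]], rotation=[[0,0,0],[0,0,0],[0,0,0],[0,0,0],[0,0,0],[0,0,0],[0,0,0],[0,0,0]])

```text
clock: 18.68
position: [0.4979, 0.3032, 0.2677]
tool_rot: [-3.141, -0.0, 1.569]
force: [1.2, -0.5, 0.4]
grip_width: 0.0853
```

```bash
cat >> h.py <<'E'
def plan(p,rpy,n,p0=None,r0=None):
    """rows of even steps from (p0,r0 or present) to target, in tool axes as they stand"""
    s=bot.observe(); p0=s["position"] if p0 is None else np.array(p0); Rc=R.from_euler('xyz',s["tool_rot"] if r0 is None else r0)
    d=(np.array(p)-p0)/n; rv=(Rc.inv()*R.from_euler('xyz',rpy)).as_rotvec()/n
    print("rot/row",rv/np.pi,"deg",np.degrees(np.linalg.norm(rv)),"mm",1000*np.linalg.norm(d))
    L=[]
    for i in range(n):
        L.append([round(float(v),4)+0. for v in Rc.inv().apply(d)/.8]); Rc=Rc*R.from_rotvec(rv)
    print(L)
E
python3 - <<'E'
from h import *
s=bot.observe(); print(s["position"],s["tool_rot"],s["qpos"])
c=cal("wrist"); im=grab_frame("wrist"); cv2.imwrite("pics/w6.png",im)
plan([.42,-.17,.3],[np.pi,0,-.1],10)
E
```

```text
[0.4979 0.3032 0.2677] [-3.1415 -0.0001  1.5694] [-0.085   0.5246 -0.8205  1.6428  0.4117  1.1562 -1.0088]
rot/row [ 0.     -0.0003  0.0531] deg 9.565362090071751 mm 48.239264917012264
[[-0.0594, -0.0098, -0.0035], [-0.0602, 0.0002, -0.0034], [-0.0593, 0.0102, -0.0034], [-0.0568, 0.0199, -0.0033], [-0.0527, 0.0291, -0.0033], [-0.0472, 0.0374, -0.0032], [-0.0403, 0.0448, -0.0032], [-0.0323, 0.0508, -0.0032], [-0.0234, 0.0555, -0.0032], [-0.0139, 0.0586, -0.0032]]
```

View pics/w6.png

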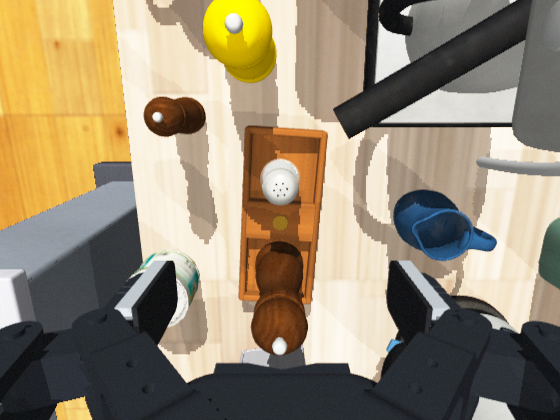

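Request:
move_arm(jaw=[0,0,0,0,0,0,0,0,0,0], dp=[[-0.0594,-0.0098,-0.0035],[-0.0602,0.0002,-0.0034],[-0.0593,0.0102,-0.0034],[-0.0568,0.0199,-0.0033],[-0.0527,0.0291,-0.0033],[-0.0472,0.0374,-0.0032],[-0.0403,0.0448,-0.0032],[-0.0323,0.0508,-0.0032],[-0.0234,0.0555,-0.0032],[-0.0139,0.0586,-0.0032]], rotation=[[0,0,0.0531],[0,0,0.0531],[0,0,0.0531],[0,0,0.0531],[0,0,0.0531],[0,0,0.0531],[0,0,0.0531],[0,0,0.0531],[0,0,0.0531],[0,0,0.0531]])

```text
clock: 19.98
position: [0.4186, -0.1733, 0.2924]
tool_rot: [3.141, -0.0, -0.104]
force: [1.0, 0.4, 0.4]
grip_width: 0.0855
```

```bash
python3 - <<'E'
from h import *
s=bot.observe(); print(s["position"],s["tool_rot"],s["qpos"])
c=cal("wrist"); im=grab_frame("wrist"); np.savez("w7",K=c[0],T=c[1]); cv2.imwrite("pics/w7.png",im)
E
```

```text
[ 0.4186 -0.1733  0.2924] [ 3.1414 -0.0004 -0.1044] [ 0.5896  0.1914 -0.3786  1.9374  0.0824  1.0271 -1.5006]
```

View pics/w7.png

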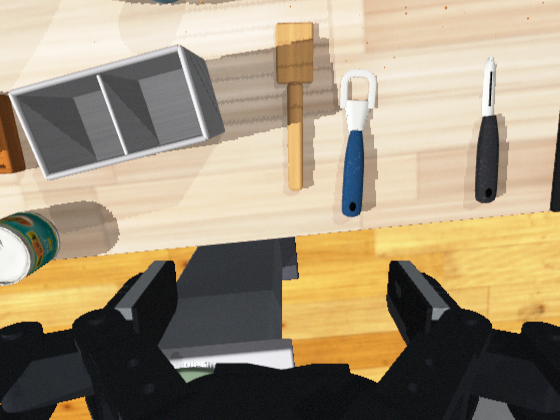

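```bash
python3 - <<'E'
from h import *
w=np.load("w7.npz"); c=(w["K"],w["T"])
r=lambda p,z: ray("wrist",p,z,c)
for n,a,b,z,L in [("spat",(297,188),(294,23),.0065,.19),("open",(351,215),(360,71),.0085,.174),("peel",(486,201),(490,58),.0085,.17)]:
    A,B=r(a,z),r(b,z); print(n,A,B,"len",np.linalg.norm(B-A),"yaw",np.arctan2(*(B-A)[1::-1]),"ctr",(A+B)/2)
cs=np.array([r(p,.1) for p in [(10,93),(181,46),(208,138),(48,178)]]); print(cs,cs.mean(0)); m=(cs[0]+cs[3])/2-(cs[1]+cs[2])/2; print(np.arctan2(-m[0],m[1]),np.linalg.norm(m)); u=m/np.linalg.norm(m); print("L",cs.mean(0)+.04*u,"R",cs.mean(0)-.04*u)
E
```

```text
spat [ 0.3873 -0.1883  0.0065] [ 0.5726 -0.2025  0.0065] len 0.18588282829352157 yaw -0.07634186504338515 ctr [ 0.48   -0.1954  0.0065]
open [ 0.3459 -0.2527  0.0085] [ 0.5153 -0.2719  0.0085] len 0.1704887744023334 yaw -0.11274533704033438 ctr [ 0.4306 -0.2623  0.0085]
peel [ 0.3464 -0.421   0.0085] [ 0.5136 -0.4173  0.0085] len 0.1671924643717675 yaw 0.021817004955497925 ctr [ 0.43   -0.4191  0.0085]
[[ 0.5238  0.0631  0.1   ]
 [ 0.5461 -0.0977  0.1   ]
 [ 0.4653 -0.1084  0.1   ]
 [ 0.444   0.0509  0.1   ]] [ 0.4948 -0.023   0.1   ]
0.1353103548187592 0.16151897402108353
L [0.4894 0.0166 0.1   ] R [ 0.5002 -0.0627  0.1   ]
```

```bash
python3 - <<'E'
from h import *
plan([.498,-.1968,.08],[np.pi,0,-.076],4)
plan([.498,-.1968,.006],[np.pi,0,-.076],2,[.498,-.1968,.08],[np.pi,0,-.076])
for z in (.2,.25,.3,.35,.4,.45): print(z,proj("scene",[0,0,z]))
E
```

```text
rot/row [ 0.0002  0.     -0.0034] deg 0.6192814720499077 mm 56.99158991093764
[[0.0258, 0.0024, 0.0664], [0.0257, 0.0027, 0.0664], [0.0257, 0.003, 0.0664], [0.0257, 0.0033, 0.0664]]
rot/row [0. 0. 0.] deg 0.0 mm 37.0
[[0.0, 0.0, 0.0462], [0.0, 0.0, 0.0463]]
0.2 [134.6211 247.2619]
0.25 [131.4308 228.9793]
0.3 [128.0994 209.8886]
0.35 [124.6174 189.9349]
0.4 [120.9744 169.0583]
0.45 [117.1589 147.1934]
```

Request:
move_arm(jaw=[110,110,110,110,110,110,110,255,255,255], dp=[[0.0258,0.0024,0.0664],[0.0257,0.0027,0.0664],[0.0257,0.003,0.0664],[0.0257,0.0033,0.0664],[0,0,0.045],[0,0,0.0465],[0,0,0],[0,0,0],[0,0,0],[0,0,0]], rotation=[[0,0,-0.0034],[0,0,-0.0034],[0,0,-0.0034],[0,0,-0.0034],[0,0,0],[0,0,0],[0,0,0],[0,0,0],[0,0,0],[0,0,0]], squeeze=60)

```text
clock: 21.28
position: [0.5012, -0.188, 0.0083]
tool_rot: [3.141, -0.002, -0.057]
force: [-1.6, 1.0, 8.4]
grip_width: 0.0155
```

Request:
move_arm(jaw=[255,255,255,255,255,255,255,255], dp=[[0,0,0],[0,0,0],[0,0,0],[0,0,-0.01],[0,0,-0.06],[0,0,-0.07],[0,0,-0.07],[0,0,-0.07]], rotation=[[0,0,0],[0,0,0],[0,0,0],[0,0,0],[0,0,0],[0,0,0],[0,0,0],[0,0,0]])

```text
clock: 22.28
position: [0.5, -0.1876, 0.2338]
tool_rot: [3.141, -0.001, -0.056]
force: [0.2, -0.1, -0.9]
grip_width: 0.0156
```

```bash
python3 - <<'E'
from h import *
s=bot.observe(); print(s["position"],s["tool_rot"],s["qpos"],s["force"],s["grip_width"])
c=cal("wrist"); im=grab_frame("wrist"); np.savez("w8",K=c[0],T=c[1]); cv2.imwrite("pics/w8.png",im)
b=.25
M=np.array([[0,1,0],[np.sin(b),0,np.cos(b)],[np.cos(b),0,-np.sin(b)]])
e=R.from_matrix(M).as_euler('xyz'); print("final rpy",e)
plan([.48,-.15,.3],[np.pi,0,np.pi/2],9)
plan([.48,-.15,.3],e,8,[.48,-.15,.3],[np.pi,0,np.pi/2])
E
```

```text
[ 0.5    -0.1876  0.2338] [ 3.1412 -0.0014 -0.0562] [ 0.5435  0.3948 -0.3883  1.8238  0.1795  0.9559 -1.5486] [ 0.2369 -0.0679 -0.8559] 0.015609451613651548
final rpy [ 3.1416 -1.3208  1.5708]
rot/row [ 0.0003 -0.0002 -0.0575] deg 10.358330791566338 mm 8.240736236059014
[[-0.0033, -0.0051, -0.0083], [-0.0024, -0.0056, -0.0083], [-0.0013, -0.006, -0.0083], [-0.0002, -0.0061, -0.0083], [0.0009, -0.0061, -0.0083], [0.0019, -0.0058, -0.0083], [0.0029, -0.0054, -0.0083], [0.0039, -0.0048, -0.0083], [0.0046, -0.004, -0.0083]]
rot/row [-0.      0.0526  0.    ] deg 9.45950689021618 mm 0.0
[[0.0, 0.0, 0.0], [0.0, 0.0, 0.0], [0.0, 0.0, 0.0], [0.0, 0.0, 0.0], [0.0, 0.0, 0.0], [0.0, 0.0, 0.0], [0.0, 0.0, 0.0], [0.0, 0.0, 0.0]]
```

View pics/w8.png

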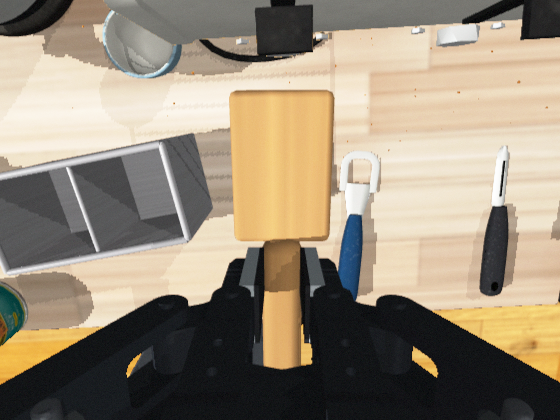

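Request:
move_arm(jaw=[255,255,255,255,255,255,255,255,255,255], dp=[[-0.0033,-0.0051,-0.0083],[-0.0024,-0.0056,-0.0083],[-0.0013,-0.006,-0.0083],[-0.0002,-0.0061,-0.0083],[0.0009,-0.0061,-0.0083],[0.0019,-0.0058,-0.0083],[0.0029,-0.0054,-0.0083],[0.0039,-0.0048,-0.0083],[0.0046,-0.004,-0.0083],[0,0,0]], rotation=[[0,0,-0.0575],[0,0,-0.0575],[0,0,-0.0575],[0,0,-0.0575],[0,0,-0.0575],[0,0,-0.0575],[0,0,-0.0575],[0,0,-0.0575],[0,0,-0.0575],[0,0.02,0]])

```text
clock: 23.58
position: [0.4782, -0.1483, 0.2919]
tool_rot: [3.14, -0.062, 1.575]
force: [0.7, 0.2, -1.0]
grip_width: 0.0155
```

Request:
move_arm(jaw=[255,255,255,255,255,255,255,255,255], dp=[[0,0,0],[0,0,0],[0,0,0],[0,0,0],[0,0,0],[0,0,0],[0,0,0],[0,0,0],[0,0,0]], rotation=[[0,0.05,0],[0,0.05,0],[0,0.05,0],[0,0.05,0],[0,0.05,0],[0,0.05,0],[0,0.05,0],[0,0.05,0],[0,0,0]])

```text
clock: 24.7
position: [0.4777, -0.1505, 0.2888]
tool_rot: [-3.133, -1.322, 1.56]
force: [0.2, 0.5, 0.5]
grip_width: 0.0158
```

```bash
python3 - <<'E'
from h import *
s=bot.observe(); print(s["position"],s["tool_rot"],s["qpos"],s["force"],s["grip_width"])
Rc=R.from_euler('xyz',s["tool_rot"]).as_matrix(); print(Rc)
im=grab_frame("scene"); cv2.imwrite("pics/s2.png",im[100:330,160:460].repeat(2,0).repeat(2,1))
E
```

```text
[ 0.4777 -0.1505  0.2888] [-3.1331 -1.3221  1.5597] [ 1.2377  1.0094 -0.9452  1.5631 -0.4274  1.4822  0.5061] [0.2358 0.4647 0.4898] 0.01581117620561271
[[ 0.0027  1.      0.0023]
 [ 0.2461 -0.0029  0.9692]
 [ 0.9692 -0.0021 -0.2462]]
```

View pics/s2.png

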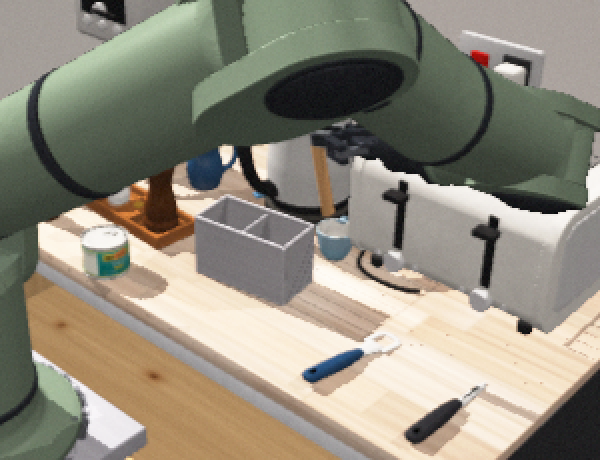

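```bash
python3 - <<'E'
from h import *
b=.25;e=[np.pi,-(np.pi/2-b),np.pi/2]
plan([.4894,.038,.275],e,4)
plan([.4894,.038,.15],e,3,[.4894,.038,.275],e)
E
```

```text
rot/row [ 0.0001  0.0002 -0.    ] deg 0.04776159585245042 mm 47.1938553205226
[[0.0101, 0.0034, 0.058], [0.0101, 0.0034, 0.058], [0.01, 0.0035, 0.058], [0.01, 0.0035, 0.058]]
rot/row [0. 0. 0.] deg 0.0 mm 41.66666666666668
[[-0.0505, 0.0, 0.0129], [-0.0505, 0.0, 0.0129], [-0.0505, 0.0, 0.0129]]
```

Request:
move_arm(jaw=[255,255,255,255,255,255], dp=[[0.0101,0.0034,0.058],[0.0101,0.0034,0.058],[0.01,0.0035,0.058],[0.01,0.0035,0.058],[0,0,0],[0,0,0]], rotation=[[0,0,0],[0,0,0],[0,0,0],[0,0,0],[0,0,0],[0,0,0]])

```text
clock: 25.5
position: [0.4897, 0.038, 0.276]
tool_rot: [3.132, -1.315, 1.58]
force: [0.4, -1.1, 0.5]
grip_width: 0.0157
```

```bash
python3 - <<'E'
from h import *
s=bot.observe(); print(s["position"],s["tool_rot"],s["qpos"],s["force"])
b=.25;e=[np.pi,-(np.pi/2-b),np.pi/2]
plan([.4894,.038,.15],e,3)
im=grab_frame("scene"); t=grab_frame("top"); cv2.imwrite("pics/s3.png",np.hstack([im[80:320,100:460],t[80:320,100:460]]))
E
```

```text
[0.4897 0.038  0.276 ] [ 3.1318 -1.3149  1.5796] [ 1.0974  0.9676 -1.0434  1.8583 -0.555   1.0781  0.543 ] [ 0.4258 -1.0619  0.4801]
rot/row [0.0001 0.0006 0.0002] deg 0.12246175242901641 mm 41.99701647722183
[[-0.0508, -0.0003, 0.0133], [-0.0508, -0.0002, 0.0132], [-0.0508, -0.0002, 0.0131]]
```

View pics/s3.png

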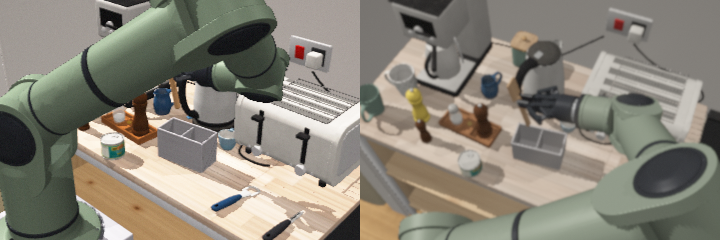

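Request:
move_arm(jaw=[255,255,255,255,255], dp=[[-0.0508,0,0.0132],[-0.0508,0,0.0132],[-0.04,0,0.0104],[-0.0108,0,0.0028],[0,0,0]], rotation=[[0,0,0],[0,0,0],[0,0,0],[0,0,0],[0,0,0]])

```text
clock: 26.22
position: [0.4898, 0.0382, 0.1499]
tool_rot: [3.14, -1.32, 1.57]
force: [0.9, 0.4, -0.1]
grip_width: 0.0155
```

Request:
move_arm(jaw=[100,100,100,100,100,100,100,100,100], dp=[[0,0,0],[0,0,0],[0,0,0],[0,0,-0.02],[0,0,-0.06],[0,0,-0.07],[0,0,-0.07],[0.05,0,0],[0.03,0,0]], rotation=[[0,0,0],[0,0,0],[0,0,0],[0,0,0],[0,0,0],[0,0,0],[0,0,0],[0,0,0],[0,0,0]])

```text
clock: 27.35
position: [0.4893, -0.1164, 0.2568]
tool_rot: [3.138, -1.319, 1.573]
force: [0.9, -0.0, 0.4]
grip_width: 0.0517
```

```bash
python3 - <<'E'
from h import *
s=bot.observe(); print(s["position"],s["tool_rot"],s["qpos"],s["force"])
im=grab_frame("scene");t=grab_frame("top"); cv2.imwrite("pics/s4.png",np.hstack([cv2.resize(im[130:260,200:340],None,fx=2.8,fy=2.8,interpolation=2),cv2.resize(t[130:260,180:320],None,fx=2.8,fy=2.8,interpolation=2)]))
w=np.load("w8.npz"); c=(w["K"],w["T"])
r=lambda p,z: ray("wrist",p,z,c)
for n,b,p in [("open",(361,153),(340,290)),("peel",(505,147),(490,293))]:
    B,A=r(b,.0085),r(p,.0085); print(n,A,B,np.linalg.norm(A-B),np.arctan2(*(B-A)[1::-1]))
E
```

```text
[ 0.4893 -0.1164  0.2568] [ 3.138  -1.3188  1.5725] [ 1.1841  1.03   -0.9155  1.6128 -0.4409  1.3922  0.5524] [ 0.9198 -0.0143  0.4364]
open [ 0.3602 -0.2464  0.0085] [ 0.517  -0.2702  0.0085] 0.15861289628520386 -0.15087915343922242
peel [ 0.3464 -0.4198  0.0085] [ 0.5147 -0.4185  0.0085] 0.16825200002168797 0.007985258026127798
```

View pics/s4.png

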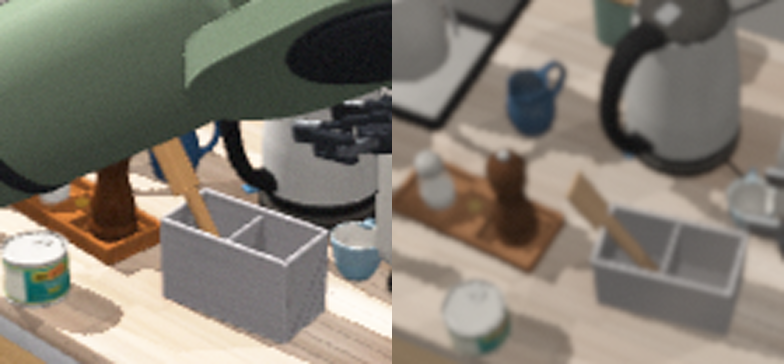

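```bash
python3 - <<'E'
from h import *
plan([.46,-.2,.22],[np.pi,0,np.pi/2],9)
plan([.4455,-.264,.15],[np.pi,0,-.113],10,[.46,-.2,.22],[np.pi,0,np.pi/2])
E
```

```text
rot/row [ 0.0001 -0.0466  0.0001] deg 8.390197925236961 mm 10.771272628880217
[[-0.008, -0.0041, -0.0101], [-0.0093, -0.0041, -0.0088], [-0.0105, -0.0041, -0.0073], [-0.0115, -0.0041, -0.0057], [-0.0122, -0.0041, -0.004], [-0.0126, -0.0041, -0.0022], [-0.0128, -0.0041, -0.0003], [-0.0127, -0.0041, 0.0016], [-0.0124, -0.0041, 0.0034]]
rot/row [ 0.     -0.      0.0536] deg 9.647442308497828 mm 9.594920531197745
[[-0.008, -0.0018, 0.0088], [-0.0082, -0.0004, 0.0088], [-0.0081, 0.0009, 0.0088], [-0.0079, 0.0023, 0.0088], [-0.0074, 0.0036, 0.0088], [-0.0067, 0.0048, 0.0088], [-0.0058, 0.0058, 0.0088], [-0.0047, 0.0067, 0.0088], [-0.0035, 0.0074, 0.0088], [-0.0023, 0.0079, 0.0088]]
```

Request:
move_arm(jaw=[100,100,100,100,100,100,100,100,100], dp=[[-0.008,-0.0041,-0.0101],[-0.0093,-0.0041,-0.0088],[-0.0105,-0.0041,-0.0073],[-0.0115,-0.0041,-0.0057],[-0.0122,-0.0041,-0.004],[-0.0126,-0.0041,-0.0022],[-0.0128,-0.0041,-0.0003],[-0.0127,-0.0041,0.0016],[-0.0124,-0.0041,0.0034]], rotation=[[0,-0.0466,0],[0,-0.0466,0],[0,-0.0466,0],[0,-0.0466,0],[0,-0.0466,0],[0,-0.0466,0],[0,-0.0466,0],[0,-0.0466,0],[0,-0.0466,0]])

```text
clock: 28.58
position: [0.4594, -0.2008, 0.2177]
tool_rot: [3.141, 0.003, 1.57]
force: [0.8, -0.8, -0.2]
grip_width: 0.0519
```

Request:
move_arm(jaw=[70,70,70,70,70,70,70,70,70,70], dp=[[-0.008,-0.0018,0.0088],[-0.0082,-0.0004,0.0088],[-0.0081,0.0009,0.0088],[-0.0079,0.0023,0.0088],[-0.0074,0.0036,0.0088],[-0.0067,0.0048,0.0088],[-0.0058,0.0058,0.0088],[-0.0047,0.0067,0.0088],[-0.0035,0.0074,0.0088],[-0.0023,0.0079,0.0088]], rotation=[[0,0,0.0536],[0,0,0.0536],[0,0,0.0536],[0,0,0.0536],[0,0,0.0536],[0,0,0.0536],[0,0,0.0536],[0,0,0.0536],[0,0,0.0536],[0,0,0.0536]])

```text
clock: 29.82
position: [0.4447, -0.2643, 0.1465]
tool_rot: [-3.14, 0.001, -0.119]
force: [-0.2, 1.0, -0.4]
grip_width: 0.062
```

```bash
python3 - <<'E'
from h import *
s=bot.observe(); print(s["position"],s["tool_rot"],s["qpos"],s["force"])
c=cal("wrist"); im=grab_frame("wrist"); np.savez("w9",K=c[0],T=c[1]); cv2.imwrite("pics/w9.png",im)
hsv=cv2.cvtColor(im,cv2.COLOR_BGR2HSV); m=cv2.inRange(hsv,(100,120,40),(125,255,255)); m[300:]=0
n,l,st,ce=cv2.connectedComponentsWithStats(m)
i=1+st[1:,4].argmax(); print(st[i],ce[i]); pts=np.argwhere(l==i)[:,::-1]
P=np.array([ray("wrist",p,.0125,c)[:2] for p in pts]); mu=P.mean(0); w,v=np.linalg.eigh(np.cov(P.T)); d=v[:,1]*np.sign(v[0,1]); t=(P-mu)@d; print("handle",mu,"yaw",np.arctan2(d[1],d[0]),"ends",mu+d*t.min(),mu+d*t.max())
rel([.4455,-.264,.0065],[np.pi,0,-.113])
E
```

```text
[ 0.4447 -0.2643  0.1465] [-3.1398  0.0014 -0.1194] [ 0.5437  0.4718 -0.1599  1.9534  0.1071  0.7263 -1.3695] [-0.2022  1.0108 -0.3984]
[ 268  186   28  114 2757] [282.017  244.4091]
handle [ 0.4008 -0.2584] yaw -0.1227094126156684 ends [ 0.3505 -0.2522] [ 0.4512 -0.2646]
dp [ 0.002  -0.0011  0.1741] rot [-0.0006  0.0008 -0.005 ]
```

Request:
move_arm(jaw=[70,70,70,70,255,255,255,255,255,255], dp=[[-0.0075,0,0.06],[0,0,0.06],[0,0,0.054],[0,0,0],[0,0,0],[0,0,0],[0,0,0],[0,0,0],[0,0,0],[0,0,0]], rotation=[[0,0,0],[0,0,0],[0,0,0],[0,0,0],[0,0,0],[0,0,0],[0,0,0],[0,0,0],[0,0,0],[0,0,0]], squeeze=60)

```text
clock: 31.12
position: [0.4401, -0.2638, 0.0098]
tool_rot: [-3.141, -0.002, -0.114]
force: [-2.6, 1.4, 15.9]
grip_width: 0.0218
```

Request:
move_arm(jaw=[255,255,255,255,255,255], dp=[[0,0,0],[0,0,-0.01],[0,0,-0.06],[0,0,-0.07],[0,0,-0.07],[0,0,-0.07]], rotation=[[0,0,0],[0,0,0],[0,0,0],[0,0,0],[0,0,0],[0,0,0]])

```text
clock: 31.88
position: [0.4388, -0.2636, 0.235]
tool_rot: [-3.14, -0.001, -0.114]
force: [-0.3, -0.9, -1.0]
grip_width: 0.0219
```

```bash
python3 - <<'E'
from h import *
s=bot.observe(); print(s["position"],s["tool_rot"],s["qpos"],s["force"],s["grip_width"])
c=cal("wrist"); im=grab_frame("wrist"); cv2.imwrite("pics/w10.png",im)
plan([.48,-.18,.3],[np.pi,0,np.pi/2],10)
E
```

```text
[ 0.4388 -0.2636  0.235 ] [-3.1403 -0.0011 -0.1142] [ 0.572   0.3424 -0.1856  1.8837  0.0758  0.9216 -1.3338] [-0.3101 -0.8884 -0.9722] 0.021907705949877555
rot/row [ 0.0003 -0.0002 -0.0536] deg 9.655412000045086 mm 10.994317169409713
[[0.0037, -0.0111, -0.0073], [0.0055, -0.0103, -0.0073], [0.0071, -0.0092, -0.0073], [0.0086, -0.0079, -0.0073], [0.0098, -0.0064, -0.0073], [0.0107, -0.0046, -0.0073], [0.0113, -0.0028, -0.0073], [0.0116, -0.0009, -0.0073], [0.0116, 0.0011, -0.0073], [0.0113, 0.003, -0.0073]]
```

Request:
move_arm(jaw=[255,255,255,255,255,255,255,255,255,255], dp=[[0.0037,-0.0111,-0.0073],[0.0055,-0.0103,-0.0073],[0.0071,-0.0092,-0.0073],[0.0086,-0.0079,-0.0073],[0.0098,-0.0064,-0.0073],[0.0107,-0.0046,-0.0073],[0.0113,-0.0028,-0.0073],[0.0116,-0.0009,-0.0073],[0.0116,0.0011,-0.0073],[0.0113,0.003,-0.0073]], rotation=[[0,0,-0.0536],[0,0,-0.0536],[0,0,-0.0536],[0,0,-0.0536],[0,0,-0.0536],[0,0,-0.0536],[0,0,-0.0536],[0,0,-0.0536],[0,0,-0.0536],[0,0,-0.0536]])

```text
clock: 33.17
position: [0.4782, -0.1789, 0.2916]
tool_rot: [3.141, -0.001, 1.575]
force: [-0.6, -0.7, -1.2]
grip_width: 0.0219
```

Request:
move_arm(jaw=[255,255,255,255,255,255,255,255,255], dp=[[0,0,0],[0,0,0],[0,0,0],[0,0,0],[0,0,0],[0,0,0],[0,0,0],[0,0,0],[0,0,0]], rotation=[[0,0.0526,0],[0,0.0526,0],[0,0.0526,0],[0,0.0526,0],[0,0.0526,0],[0,0.0526,0],[0,0.0526,0],[0,0.0526,0],[0,0,0]])

```text
clock: 34.3
position: [0.4777, -0.18, 0.2886]
tool_rot: [-3.131, -1.327, 1.558]
force: [0.9, 0.8, -1.4]
grip_width: 0.0217
```

```bash
python3 - <<'E'
from h import *
s=bot.observe(); print(s["position"],s["tool_rot"],s["qpos"],s["force"],s["grip_width"])
b=.25;e=[np.pi,-(np.pi/2-b),np.pi/2]
plan([.520,-.037,.26],e,3)
plan([.520,-.037,.14],e,3,[.52,-.037,.26],e)
E
```

```text
[ 0.4777 -0.18    0.2886] [-3.1308 -1.3265  1.5577] [ 1.1451  0.9508 -0.7249  1.505  -0.5364  1.5972  0.6332] [ 0.926   0.8145 -1.3816] 0.021659327225309225
rot/row [ 0.0002 -0.0006 -0.0003] deg 0.13043314737946912 mm 50.60617152968997
[[0.0029, 0.0175, 0.0607], [0.003, 0.0176, 0.0607], [0.0031, 0.0176, 0.0607]]
rot/row [0. 0. 0.] deg 0.0 mm 40.0
[[-0.0484, 0.0, 0.0124], [-0.0484, 0.0, 0.0124], [-0.0484, 0.0, 0.0124]]
```

Request:
move_arm(jaw=[255,255,255,255,255,255,255,255], dp=[[0.0029,0.0175,0.0607],[0.003,0.0176,0.0607],[0.0031,0.0176,0.0607],[0,0,0],[-0.0484,0,0.0124],[-0.0484,0,0.0124],[-0.0484,0,0.0124],[0,0,0]], rotation=[[0,0,0],[0,0,0],[0,0,0],[0,0,0],[0,0,0],[0,0,0],[0,0,0],[0,0,0]])

```text
clock: 35.3
position: [0.5206, -0.0361, 0.1414]
tool_rot: [-3.14, -1.321, 1.568]
force: [0.4, -0.6, -0.7]
grip_width: 0.0217
```

Request:
move_arm(jaw=[50,50,50,50,50,50,50,50,50], dp=[[0,0,0],[0,0,0],[0,0,0],[0,0,-0.02],[0,0,-0.06],[0,0,-0.07],[0,0,-0.04],[0.06,0,0],[0.03,0,0]], rotation=[[0,0,0],[0,0,0],[0,0,0],[0,0,0],[0,0,0],[0,0,0],[0,0,0],[0,0,0],[0,0,0]])

```text
clock: 36.42
position: [0.5207, -0.1662, 0.2511]
tool_rot: [3.136, -1.323, 1.575]
force: [-0.4, -0.5, -0.3]
grip_width: 0.0687
```

```bash
python3 - <<'E'
from h import *
s=bot.observe(); print(s["position"],s["tool_rot"],s["qpos"],s["force"])
im=grab_frame("scene");t=grab_frame("top"); cv2.imwrite("pics/s5.png",np.hstack([cv2.resize(im[130:260,200:340],None,fx=2.8,fy=2.8,interpolation=2),cv2.resize(t[130:260,180:320],None,fx=2.8,fy=2.8,interpolation=2)]))
# peeler from scene: black blob
print(proj("scene",[.43,-.419,.0085]))
plan([.46,-.28,.25],[np.pi,0,np.pi/2],9)
plan([.437,-.419,.15],[np.pi,0,.01],10,[.46,-.28,.25],[np.pi,0,np.pi/2])
E
```

```text
[ 0.5207 -0.1662  0.2511] [ 3.1355 -1.3228  1.5748] [ 1.0618  1.0204 -0.6985  1.4455 -0.5389  1.5512  0.6398] [-0.3623 -0.5246 -0.26  ]
[383.0966 303.6098]
rot/row [ 0.0001 -0.0468  0.    ] deg 8.41516857214115 mm 14.392265854811454
[[-0.0041, -0.0084, -0.0154], [-0.0063, -0.0084, -0.0146], [-0.0084, -0.0084, -0.0135], [-0.0102, -0.0085, -0.0121], [-0.0119, -0.0085, -0.0105], [-0.0133, -0.0085, -0.0086], [-0.0144, -0.0085, -0.0066], [-0.0153, -0.0085, -0.0044], [-0.0157, -0.0085, -0.0021]]
rot/row [ 0.     -0.      0.0497] deg 8.942704220486917 mm 17.277152543170992
[[-0.0174, -0.0029, 0.0125], [-0.0176, -0.0001, 0.0125], [-0.0174, 0.0026, 0.0125], [-0.0168, 0.0053, 0.0125], [-0.0158, 0.0078, 0.0125], [-0.0144, 0.0102, 0.0125], [-0.0126, 0.0123, 0.0125], [-0.0105, 0.0141, 0.0125], [-0.0082, 0.0156, 0.0125], [-0.0057, 0.0167, 0.0125]]
```

View pics/s5.png

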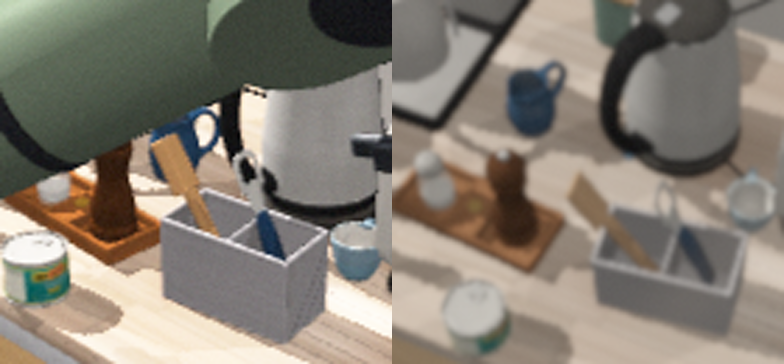

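Request:
move_arm(jaw=[70,70,70,70,70,70,70,70,70], dp=[[-0.0041,-0.0084,-0.0154],[-0.0063,-0.0084,-0.0146],[-0.0084,-0.0084,-0.0135],[-0.0102,-0.0085,-0.0121],[-0.0119,-0.0085,-0.0105],[-0.0133,-0.0085,-0.0086],[-0.0144,-0.0085,-0.0066],[-0.0153,-0.0085,-0.0044],[-0.0157,-0.0085,-0.0021]], rotation=[[0,-0.0468,0],[0,-0.0468,0],[0,-0.0468,0],[0,-0.0468,0],[0,-0.0468,0],[0,-0.0468,0],[0,-0.0468,0],[0,-0.0468,0],[0,-0.0468,0]])

```text
clock: 37.65
position: [0.4591, -0.2808, 0.2476]
tool_rot: [3.141, 0.004, 1.569]
force: [-0.0, -0.3, -0.3]
grip_width: 0.0622
```

Request:
move_arm(jaw=[70,70,70,70,70,70,70,70,70,70], dp=[[-0.0174,-0.0029,0.0125],[-0.0176,-0.0001,0.0125],[-0.0174,0.0026,0.0125],[-0.0168,0.0053,0.0125],[-0.0158,0.0078,0.0125],[-0.0144,0.0102,0.0125],[-0.0126,0.0123,0.0125],[-0.0105,0.0141,0.0125],[-0.0082,0.0156,0.0125],[-0.0057,0.0167,0.0125]], rotation=[[0,0,0.0497],[0,0,0.0497],[0,0,0.0497],[0,0,0.0497],[0,0,0.0497],[0,0,0.0497],[0,0,0.0497],[0,0,0.0497],[0,0,0.0497],[0,0,0.0497]])

```text
clock: 38.9
position: [0.4357, -0.4195, 0.1466]
tool_rot: [-3.141, 0.001, 0.003]
force: [-0.4, 0.2, -0.1]
grip_width: 0.0617
```

```bash
python3 - <<'E'
from h import *
s=bot.observe(); print(s["position"],s["tool_rot"],s["qpos"],s["force"])
c=cal("wrist"); im=grab_frame("wrist"); np.savez("w11",K=c[0],T=c[1]); cv2.imwrite("pics/w11.png",im)
m=(im.max(2)<75).astype(np.uint8); m[275:]=0; m[:,:200]=0; m[:,360:]=0
n,l,st,ce=cv2.connectedComponentsWithStats(m)
for i in range(1,n):
    if st[i,4]<300: continue
    pts=np.argwhere(l==i)[:,::-1]; P=np.array([ray("wrist",p,.0125,c)[:2] for p in pts]); mu=P.mean(0); w,v=np.linalg.eigh(np.cov(P.T)); d=v[:,1]*np.sign(v[0,1]); t=(P-mu)@d; print(st[i],"handle",mu,"yaw",np.arctan2(d[1],d[0]),"ends",mu+d*t.min(),mu+d*t.max())
rel([.437,-.419,.0065],[np.pi,0,.01])
E
```

```text
[ 0.4357 -0.4195  0.1466] [-3.1409  0.0013  0.0028] [ 0.6658  0.5889  0.0036  1.7308 -0.0024  0.8234 -0.8976] [-0.4146  0.1732 -0.1048]
[ 269  174   29  101 2513] handle [ 0.4067 -0.4202] yaw -0.019443501724845824 ends [ 0.3648 -0.4194] [ 0.4522 -0.4211]
dp [ 0.0032 -0.0022  0.1736] rot [-0.0002  0.0008 -0.0053]
```

Request:
move_arm(jaw=[70,70,70,70,255,255,255,255,255,255], dp=[[0,0.001,0.06],[0,0,0.06],[0,0,0.0535],[0,0,0],[0,0,0],[0,0,0],[0,0,0],[0,0,0],[0,0,0],[0,0,0]], rotation=[[0,0,0],[0,0,0],[0,0,0],[0,0,0],[0,0,0],[0,0,0],[0,0,0],[0,0,0],[0,0,0],[0,0,0]], squeeze=60)

```text
clock: 40.2
position: [0.4372, -0.4201, 0.0106]
tool_rot: [3.14, -0.002, 0.008]
force: [-1.7, 1.6, 14.0]
grip_width: 0.0216
```

Request:
move_arm(jaw=[255,255,255,255,255,255], dp=[[0,0,0],[0,0,-0.01],[0,0,-0.06],[0,0,-0.07],[0,0,-0.07],[0,0,-0.07]], rotation=[[0,0,0],[0,0,0],[0,0,0],[0,0,0],[0,0,0],[0,0,0]])

```text
clock: 40.95
position: [0.4361, -0.4194, 0.2356]
tool_rot: [3.141, -0.001, 0.008]
force: [1.3, -0.6, -0.8]
grip_width: 0.0216
```

```bash
python3 - <<'E'
from h import *
s=bot.observe(); print(s["position"],s["tool_rot"],s["force"],s["grip_width"])
plan([.47,-.25,.3],[np.pi,0,np.pi/2],10)
E
```

```text
[ 0.4361 -0.4194  0.2356] [ 3.1414 -0.0011  0.0083] [ 1.3025 -0.6453 -0.7742] 0.021641553494533096
rot/row [ 0.     -0.     -0.0497] deg 8.952415413860757 mm 18.437159181204706
[[0.0044, -0.0211, -0.0081], [0.0077, -0.0202, -0.0081], [0.0107, -0.0188, -0.0081], [0.0135, -0.0169, -0.008], [0.0159, -0.0146, -0.008], [0.018, -0.0119, -0.008], [0.0197, -0.009, -0.008], [0.0208, -0.0058, -0.008], [0.0215, -0.0025, -0.0081], [0.0216, 0.0009, -0.0081]]
```

Request:
move_arm(jaw=[255,255,255,255,255,255,255,255,255,255], dp=[[0.0044,-0.0211,-0.0081],[0.0077,-0.0202,-0.0081],[0.0107,-0.0188,-0.0081],[0.0135,-0.0169,-0.008],[0.0159,-0.0146,-0.008],[0.018,-0.0119,-0.008],[0.0197,-0.009,-0.008],[0.0208,-0.0058,-0.008],[0.0215,-0.0025,-0.0081],[0.0216,0.0009,-0.0081]], rotation=[[0,0,-0.0497],[0,0,-0.0497],[0,0,-0.0497],[0,0,-0.0497],[0,0,-0.0497],[0,0,-0.0497],[0,0,-0.0497],[0,0,-0.0497],[0,0,-0.0497],[0,0,-0.0497]])

```text
clock: 42.2
position: [0.4702, -0.2495, 0.2982]
tool_rot: [3.141, 0.001, 1.575]
force: [0.5, 0.3, -0.4]
grip_width: 0.0215
```

Request:
move_arm(jaw=[255,255,255,255,255,255,255,255,255], dp=[[0,0,0],[0,0,0],[0,0,0],[0,0,0],[0,0,0],[0,0,0],[0,0,0],[0,0,0],[0,0,0]], rotation=[[0,0.0526,0],[0,0.0526,0],[0,0.0526,0],[0,0.0526,0],[0,0.0526,0],[0,0.0526,0],[0,0.0526,0],[0,0.0526,0],[0,0,0]])

```text
clock: 43.32
position: [0.4695, -0.2507, 0.2949]
tool_rot: [-3.129, -1.325, 1.557]
force: [-0.3, -0.4, -0.2]
grip_width: 0.0218
```

```bash
python3 - <<'E'
from h import *
s=bot.observe(); print(s["position"],s["tool_rot"],s["qpos"],s["force"],s["grip_width"])
b=.25;e=[np.pi,-(np.pi/2-b),np.pi/2]
plan([.482,-.052,.26],e,4)
plan([.482,-.052,.137],e,3,[.482,-.052,.26],e)
E
```

```text
[ 0.4695 -0.2507  0.2949] [-3.1294 -1.325   1.5566] [ 1.0957  0.9538 -0.538   1.3567 -0.58    1.7807  0.6984] [-0.3139 -0.3968 -0.2048] 0.021827502546305104
rot/row [ 0.0001 -0.0003 -0.0003] deg 0.08148650197953557 mm 50.54082247081691
[[0.0046, 0.0038, 0.0629], [0.0046, 0.0038, 0.0629], [0.0047, 0.0038, 0.0629], [0.0047, 0.0039, 0.0629]]
rot/row [0. 0. 0.] deg 0.0 mm 41.0
[[-0.0497, 0.0, 0.0127], [-0.0497, 0.0, 0.0127], [-0.0497, 0.0, 0.0127]]
```

Request:
move_arm(jaw=[255,255,255,255,255,255,255,255,255], dp=[[0.0046,0.0038,0.0629],[0.0046,0.0038,0.0629],[0.0047,0.0038,0.0629],[0.0047,0.0039,0.0629],[0,0,0],[-0.0497,0,0.0127],[-0.0497,0,0.0127],[-0.0497,0,0.0127],[0,0,0]], rotation=[[0,0,0],[0,0,0],[0,0,0],[0,0,0],[0,0,0],[0,0,0],[0,0,0],[0,0,0],[0,0,0]])

```text
clock: 44.45
position: [0.4827, -0.0515, 0.1381]
tool_rot: [-3.14, -1.32, 1.569]
force: [-0.7, -0.1, -0.6]
grip_width: 0.0216
```

Request:
move_arm(jaw=[110,110,110,110,110,110,110,110,110,110], dp=[[0,0,0],[0,0,0],[0,0,0],[0,0,-0.02],[0,0,-0.06],[0,0,-0.07],[0,0,-0.07],[0.05,0,-0.05],[0.05,0,-0.05],[0,0,0]], rotation=[[0,0,0],[0,0,0],[0,0,0],[0,0,0],[0,0,0],[0,0,0],[0,0,0],[0,0,0],[0,0,0],[0,0,0]])

```text
clock: 45.7
position: [0.4825, -0.2828, 0.2824]
tool_rot: [3.128, -1.317, 1.58]
force: [0.2, 0.4, -1.3]
grip_width: 0.0485
```

```bash
python3 - <<'E'
from h import *
s=bot.observe(); print(s["position"],s["tool_rot"],s["qpos"],s["force"])
im=grab_frame("scene");t=grab_frame("top"); cv2.imwrite("pics/s6.png",np.hstack([cv2.resize(im[120:340,170:430],None,fx=2,fy=2,interpolation=2)[:440],cv2.resize(t[130:240,180:250+30],None,fx=2.6,fy=4,interpolation=2)]))
print(cv2.imread("pics/s6.png").shape)
E
```

```text
[ 0.4825 -0.2828  0.2824] [ 3.1279 -1.3174  1.5797] [ 1.0752  1.0052 -0.5019  1.2493 -0.5743  1.8332  0.6974] [ 0.2314  0.4397 -1.3116]
(440, 780, 3)
```

```bash
python3 - <<'E'
from h import *
fr={n:grab_frame(n) for n in("scene","top")}
def comp(n,m,ctr,rad):
    mm=np.zeros_like(m); cv2.circle(mm,tuple(int(v) for v in ctr),rad,255,-1); m=m&mm
    k,l,st,ce=cv2.connectedComponentsWithStats(m)
    return [(st[i].tolist(),ce[i].round(1).tolist()) for i in range(1,k) if st[i,4]>6]
for n,im in fr.items():
    dark=((im.max(2)<55)*255).astype(np.uint8); hsv=cv2.cvtColor(im,cv2.COLOR_BGR2HSV)
    blue=cv2.inRange(hsv,(100,110,30),(128,255,200)); wood=cv2.inRange(hsv,(8,80,80),(24,255,255)); brown=cv2.inRange(hsv,(0,80,20),(14,255,110))
    ctr=proj(n,[.495,-.03,.11]); print(n,"caddy ctr",ctr,"R",proj(n,[.5,-.063,.1]),"peeler-line z.1/.17",proj(n,[.483,-.05,.1]),proj(n,[.483,-.03,.16]))
    print(" dark",comp(n,dark,ctr,32)); print(" blue",comp(n,blue,ctr,32)); print(" wood",comp(n,wood,ctr,40))
    print(" mill exp",proj(n,[.4935,.187,.09]),"brown",comp(n,brown,proj(n,[.4935,.187,.09]),35))
im=fr["scene"]; x,y=proj("scene",[.40,-.42,.01]).astype(int); print("old peeler spot",im[y-2:y+3,x-2:x+3].mean((0,1)))
x,y=proj("scene",[.40,-.256,.01]).astype(int); print("old opener spot",im[y-2:y+3,x-2:x+3].mean((0,1)))
# ascii of caddy region, top: intensity
t=cv2.cvtColor(fr["scene"],cv2.COLOR_BGR2GRAY); cx,cy=proj("scene",[.5,-.06,.12]).astype(int); print(cx,cy)
for r in range(cy-22,cy+16): print(r,' '.join('%3d'%v for v in t[r,cx-22:cx+22:1]))
E
```

```text
scene caddy ctr [288.4045 208.1372] R [297.7245 214.2395] peeler-line z.1/.17 [290.6165 214.8379] [285.7297 194.7642]
 dark [([279, 177, 8, 11, 46], [282.7, 180.6]), ([286, 187, 5, 8, 28], [287.9, 190.7]), ([294, 191, 26, 21, 151], [306.5, 203.3]), ([285, 212, 6, 7, 25], [287.2, 214.9])]
 blue [([267, 178, 11, 11, 31], [271.5, 183.4]), ([292, 206, 10, 17, 80], [295.8, 214.2])]
 wood [([256, 178, 22, 36, 294], [265.5, 194.4]), ([249, 204, 9, 16, 101], [252.3, 211.8])]
 mill exp [238.9758 190.9946] brown [([226, 179, 25, 38, 488], [239.8, 199.7]), ([206, 195, 6, 4, 7], [208.4, 196.4]), ([205, 200, 13, 10, 44], [210.9, 205.1]), ([224, 213, 8, 6, 12], [227.8, 215.5]), ([250, 212, 7, 5, 14], [253.1, 214.1]), ([243, 216, 6, 4, 8], [245.2, 217.4]), ([238, 219, 5, 5, 10], [239.7, 220.7])]
top caddy ctr [280.7596 216.6792] R [290.8984 220.6644] peeler-line z.1/.17 [285.0299 223.4508] [279.2439 210.9863]
 dark [([274, 186, 22, 7, 83], [284.7, 189.1]), ([280, 223, 3, 4, 7], [281.3, 224.4])]
 blue []
 wood [([244, 194, 29, 31, 194], [255.3, 207.6])]
 mill exp [220.8288 198.0985] brown [([210, 18
[... 6341 characters left out ...]
 119 122 121 120 117 119 118 118 120 128 152 174 200 224 213 139  57  42  39  41  40  39  71 112 121 121 204 200 168 127 111 115 118 115 116 117 108 120 211 195
221 116 116 119 120 120 119 122 124 118 120 117 124 119 119 124 122 137 162 186 204 239 218 123  55  36  38  67 110 179 221 201 160 123 111 112 116 115 117 118 116 116 127 208 192
222 118 118 114 117 115 118 118 123 122 118 120 119 115 119 123 122 120 113 114 135 174 199 213 200 153  89  50 167 204 193 150 123 118 114 115 117 115 115 119 108 109 122 155 209
223 113 117 120 117 118 119 122 118 122 120 123 122 122 124 121 119 126 121 121 120 116 125 148 167 192 215 167 173 174 136 116 118 115 113 114 118 114 117 118 106 111 108 136 165
```

```bash
python3 -c "
from workcell import workorder,bot
print(bot.observe()['clock']); print(workorder.job_done())"
```

```text
45.9
the job is handed in; nothing more can be done
None
```

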